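Pull the blue filter out of the viewing lamp

ROBOT

A 7-joint arm with a two-finger parallel gripper is mounted at the origin on a cart in front of the work surface, level with it; the furniture and walls round the work are solid. World frame = base frame: x ahead of the robot, y to its left, z up, the work surface at z = 0. Lengths are in m, angles in rad, forces in N, time in s.
With the tool pointing down it reaches from about 0.35 to 0.9 m from the base axis. Payload 19.9 kg.
Tool frame: the origin (TCP) lies at the very end of the fingers, on their centre line; the grasp point (between the pads) lies 19 mm behind it; z points along the fingers, y is the line along which they close (so a half turn about z gives the same grasp; the last joint's range is limited). The gripper opens to 85 mm and grips with 20 to 120 N. Pads are 22 mm wide; open, the fingers measure 114 mm over their backs; the gripper's body (76 mm by 85 mm) begins 54 mm behind the grasp point. The pads swing forward as they close: fully open they stand 13 mm farther back than shut.
Start: joints at [1.113, 0.417, -0.01, 1.614, 0.005, 1.111, -0.053], TCP at [0.252, -0.572, 0.208] pointing down, gripper open.
Joint ranges: [-2.81, 2.81], [-0.39, 2.02], [-1.27, 1.25], [0.06, 2.57], [-1.19, 4.33], [0.19, 2], [-2.82, 2.82]. Speed limits (rad/s): [1.89, 1.89, 2.39, 2.39, 3.01, 3.01, 3.01].

INTERFACE

Orientations are given as a unit quaternion [x, y, z, w].
In Python, from cell import bot, camera gives the robot as it stands.
- The arm moves only by the tool play_rows, never from a script. Its argument "steps" is a list of rows, each a list of 3 entries, a list of its own where there are three numbers: the closure, from 0 (fully open) to 1 (shut), then the shift along the tool's x, y, z in m, then the turn, a rotation vector about the tool's x, y, z in degrees. A call has 1 to 5 rows; each row is the pose to reach, as a shift and turn from the pose commanded when the call began, along the tool's axes at that moment; what a row does not reach only later rows make up. A row lasts 1/8 s, in which the tool goes at most 62.5 mm and 10.7 degrees, less where a joint would pass 70% of its speed; a pose out of reach is approached as far as the arm can. A call with a gripper value outside its range is refused whole. The fingers move at their own pace and stop on an object; the grip force is fixed at half the most. Time passes only in rows, so rows that repeat a pose let the fingers close. It gives the time, the measured TCP pose, the force, the opening and the grip force at its end, in the units of the state.
- bot.get_obs(): the state, without advancing time (a new reading comes with each control period).
- camera(name): name is "scene" or "top" or "wrist"; returns a dict with "img" (420x560x3 uint8, blue, green, red), "fx", "fy", "cx", "cy" (pixels), "rvec" (rotation vector, rad) and "tvec" (3), from world to camera coordinates, as OpenCV has them; the wrist camera has in their place "T_tool_cam" (4x4, takes a point from camera to tool coordinates, whose origin is the TCP and whose axes are the flange's). Camera axes: x right, y down, z forward; pixel columns grow to the right and rows downward; lengths in m; the calibration is good to about 2 mm. A picture is of the moment at which its call begins: read the wrist's pose just before it. There is no depth.
- bot.hand_in(): hands the job in; it is judged then, once.
The state is a dict: "t": time; "joints": joint angles; "qd": joint speeds; "effort": joint torques, N m; "eef_pos": TCP position; "tcp_rot": TCP orientation; "wrist_force": force on the tool from outside, world axes, zero at the start; "ft_torque": the same for the moment, N m; "gripper_width": opening from 0.0 (shut) to 1.0 (fully open); "grip_force": force on a finger pad.
Only numpy, scipy, OpenCV 4.12 (cv2) and the standard library are available. Lean on these libraries where they do the work, as an engineer would, in place of code of your own. Each camera call takes 0.05 s, during which the arm holds its last target. There are 200 camera calls.

TASK

Take the blue filter out of the viewing lamp's light: pull the slide with the blue knob straight out of the lamp's front as far as it goes, where it catches and stays, then let go of it. Leave the slide with the orange knob fully home.

Things in the scene. Friction and masses are not known exactly. Their poses are not given: they have to be found in the camera images.
- viewing_lamp: White lamp, a low box fixed to the worktop, 100 deep (x) x 190 wide (y) x 70 mm high. Origin: centre of its underside. Its -x axis points out of its front face (50 mm from the origin), towards the robot. Two filter slides come out of the front, 45 mm either side of the middle; sides vary. A tall cupboard stands ahead on the left (front from x 0.65, y 0.10 to x 0.85, y 0.50 m): swing in with the arm drawn in.
- blue_knob (a point): Centre of the blue knob of the blue filter slide: an upright rounded block, 24 mm long in the pull direction, 18 mm wide (along the lamp's y) and 28 mm high, 45 mm above the worktop. With the slide home it is 40 mm in front of the lamp's front face, carried by an 8 mm thick, 24 mm long rod; nothing stands beside it for 60 mm on either side. Its axes are the lamp's: -x is the pull direction, so pinch it from above across y. It moves with the slide.
- blue_slide (a joint): Travel of the blue filter slide in m: 0 = home, 0.045 = fully out against its stop, along the lamp's -x axis. Sprung: over the first 36 mm a spring pulls it home with 3 to 4.5 N and takes it back if it is let go; over the last 9 mm the catch draws it out onto the stop with up to about 3 N and keeps it there when let go.
- orange_slide (a joint): Travel of the orange filter slide in m, same make with an orange knob; 0 = home, where it starts and must stay.

How it is judged:
At the end, for the whole second after the job is handed in: The blue slide stays out at its stop (out by more than 35 mm of its 45 mm) at rest, and the orange slide is home (within 6 mm) (value of joint blue_slide above 0.035 m and velocity of joint blue_slide below 0.01 m/s and value of joint orange_slide below 0.006 m); the robot touches nothing.
It fails at once if the orange slide is pulled out by more than 15 mm (value of joint orange_slide above 0.015 m).
It also fails if it takes over 29 s, if anything falls off the work surface, if the arm or the gripper's body presses on something with over 40 N, if the wrist force passes 120 N, or if a joint passes its speed limit or range.

## Working session

There is one attempt and no reset: what is moved stays moved. The work goes in short steps, Python scripts to look and compute and a tool call to move; the robot and the scene stay as the last step left them, time stands still between calls to the robot, and variables do not carry over. Pictures are saved under pics/ and viewed, at most 10 in all, crops included, and the job is handed in when it is done.

Besides the shell and the picture viewer there is one more tool, called after "Emit:" by a JSON object that holds its "api" and its "payload", one argument or row to a line. play_rows: Moves the arm, as the interface text tells. Its arguments: {"type":"object","properties":{"steps":{"type":"array","items":{"type":"array"}}},"required":["steps"]}

```bash
mkdir -p pics
cat > h.py <<'E'
import numpy as np, cv2
from cell import bot, camera
from scipy.spatial.transform import Rotation as R
def ray(c,uv):
    Rm=cv2.Rodrigues(np.array(c["rvec"],float))[0]; t=np.array(c["tvec"],float).ravel()
    d=Rm.T@np.array([(uv[0]-c["cx"])/c["fx"],(uv[1]-c["cy"])/c["fy"],1]); return -Rm.T@t,d/np.linalg.norm(d)
def plane(o,d,z): return o+d*(z-o[2])/d[2]
def blobs(img,kind,mina=15):
    h=cv2.cvtColor(img,cv2.COLOR_BGR2HSV)
    lo,hi={'blue':((100,120,50),(130,255,255)),'orange':((5,140,90),(22,255,255))}[kind]
    n,l,s,c=cv2.connectedComponentsWithStats(cv2.inRange(h,lo,hi))
    return [(s[i].tolist(),c[i].round(1).tolist()) for i in range(1,n) if s[i][4]>=mina]
E
python3 - <<'E'
from h import *
o=bot.get_obs(); print({k:np.round(o[k],3).tolist() for k in ("t","eef_pos","tcp_rot","gripper_width")})
ims=[]
for n in ("scene","top"):
    c=camera(n); ims.append(c["img"])
    cv2.imwrite(f"pics/{n}0.png",c["img"])
    for k in("blue","orange"):
        for s,p in blobs(c["img"],k): print(n,k,s,p,plane(*ray(c,p),0.045).round(3))
    print(n,ray(c,(280,210)))
E
```

```text
{'t': 0.0, 'eef_pos': [0.252, -0.571, 0.207], 'tcp_rot': [0.978, 0.206, -0.0, -0.001], 'gripper_width': 1.0}
scene blue [189, 77, 25, 24, 221] [198.6, 84.0] [ 1.65  -1.028  0.045]
scene blue [146, 160, 15, 9, 67] [152.0, 162.9] [ 1.036 -0.273  0.045]
scene blue [286, 225, 8, 7, 41] [289.7, 228.5] [ 0.527 -0.229  0.045]
scene blue [466, 281, 29, 15, 107] [483.7, 289.6] [ 0.156 -0.272  0.045]
scene orange [209, 0, 32, 107, 2501] [225.3, 47.3] [ 2.362 -1.959  0.045]
scene orange [254, 0, 26, 105, 2287] [266.2, 51.7] [ 2.005 -1.989  0.045]
scene orange [288, 0, 26, 98, 1009] [299.9, 49.9] [ 1.87  -2.198  0.045]
scene orange [281, 89, 7, 11, 65] [284.3, 94.0] [ 1.21  -1.128  0.045]
scene orange [166, 214, 9, 4, 18] [169.9, 215.7] [ 0.764 -0.11   0.045]
scene orange [241, 228, 10, 16, 147] [245.5, 235.6] [ 0.581 -0.151  0.045]
scene (array([0.09796512, 0.37721842, 0.50411218]), array([ 0.523591  , -0.69809117, -0.48838631]))
top blue [372, 0, 44, 19, 434] [397.2, 6.0] [ 0.964 -0.385  0.045]
top blue [291, 248, 15, 13, 130] [297.8, 254.2] [ 0.518 -0.215  0.045]
top blue [468, 265, 20, 21, 115] [476.1, 275.3] [ 0.487 -0.522  0.045]
top orange [253, 210, 16, 14, 140] [260.6, 216.5] [ 0.581 -0.15   0.045]
top (array([ 0.50979211, -0.18330763,  0.92681454]), array([ 9.41334764e-02,  4.25651201e-04, -9.95559495e-01]))
```

View pics/scene0.png

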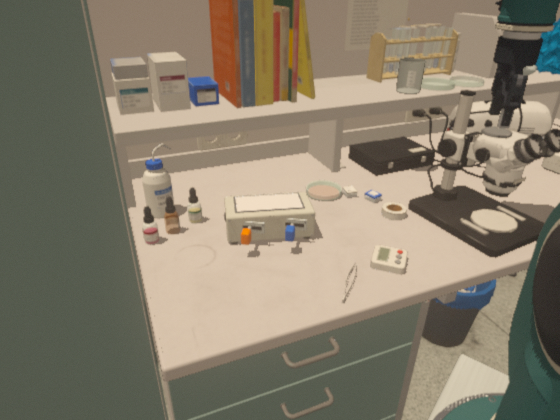

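View pics/top0.png

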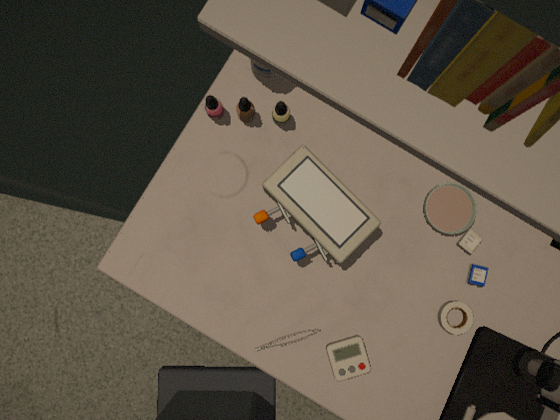

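Lamp in the middle; blue knob at top (298,254) / scene (289,228), orange at top (260,216) / scene (245,235); spacing 90 mm matches. The rods seem skewed, so I'll zoom in and fit the lamp axes.

Run:
```python
from h import *
a=cv2.imread("pics/top0.png")[140:280,230:400]; b=cv2.imread("pics/scene0.png")[180:270,210:330]
a=cv2.resize(a,None,fx=3,fy=3,interpolation=2); b=cv2.resize(b,(390,420*390//560),interpolation=2)
b=np.vstack([b,np.zeros((a.shape[0]-b.shape[0],390,3),np.uint8)]) 
v=np.hstack([a[:,:410],b]); cv2.imwrite("pics/z.png",v[:600,:800])
c=camera("top");s=camera("scene")
def tri(p,q):
    o1,d1=ray(c,p);o2,d2=ray(s,q); k=np.linalg.lstsq(np.c_[d1,-d2],o2-o1,rcond=None)[0]
    A=o1+k[0]*d1;B=o2+k[1]*d2; return ((A+B)/2).round(3),np.linalg.norm(A-B).round(4)
print(tri((297.8,254.2),(289.7,228.5)),tri((260.6,216.5),(245.5,235.6)))
for p in [(305,148),(264,187),(343,261),(380,221)]: print(p,plane(*ray(c,p),.07).round(3))
```

```text
(array([ 0.517, -0.215,  0.055]), np.float64(0.0008)) (array([ 0.581, -0.15 ,  0.046]), np.float64(0.0012))
(305, 148) [ 0.697 -0.223  0.07 ]
(264, 187) [ 0.629 -0.155  0.07 ]
(343, 261) [ 0.508 -0.29   0.07 ]
(380, 221) [ 0.576 -0.351  0.07 ]
```

View pics/z.png

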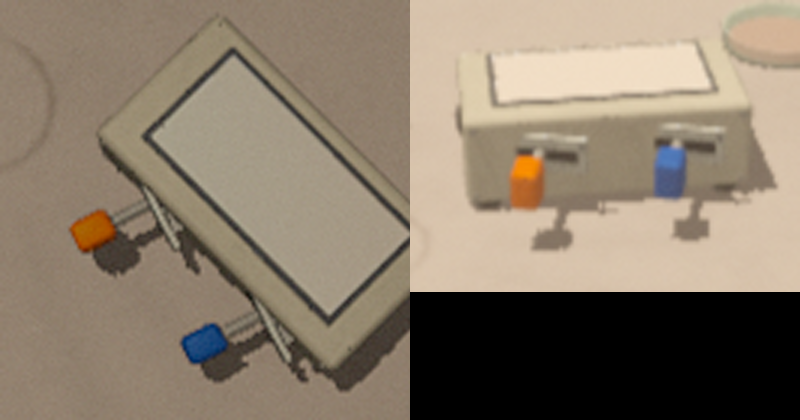

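The slides (rods, knobs and bezels) are visibly skewed about 24° from the lamp front's normal, with azimuth ≈114°. The blue knob triangulates to (0.517,-0.215). I'll move over it and measure the rod direction from close up.

Emit:
{"api": "play_rows", "payload": {
  "steps": [
    [0,[0.045,-0.025,0],[0,0,-10]],
    [0,[0.09,-0.05,0],[0,0,-20]],
    [0.2,[0.135,-0.075,0],[0,0,-30]],
    [0.4,[0.18,-0.1,0],[0,0,-40]],
    [0.4,[0.225,-0.125,0],[0,0,-50]]
  ]
}}

```text
t: 0.82
eef_pos: [0.4085, -0.365, 0.2076]
tcp_rot: [0.798, 0.603, -0.0, 0.0]
wrist_force: [0.1, -1.1, -0.3]
gripper_width: 0.601
grip_force: 0.0
```

```bash
cat >> h.py <<'E'
def go(xyz,az):
    "shift in tool axes and turn about tool z to reach xyz with tool x at azimuth az (deg)"
    o=bot.get_obs(); Rm=R.from_quat(o["tcp_rot"]).as_matrix()
    a=np.degrees(np.arctan2(Rm[1,0],Rm[0,0]))
    print("t",round(o["t"],2),"pos",np.round(o["eef_pos"],4),"az",a.round(2),"tilt",Rm[:,2].round(3),"w",round(o["gripper_width"],3),"F",np.round(o["wrist_force"],1))
    print("shift",(Rm.T@(np.array(xyz)-o["eef_pos"])).round(4),"turn z",-(az-a).round(2))
E
python3 - <<'E'
from h import *
go((.517,-.215,.17),114)
print(camera("wrist")["T_tool_cam"].round(3))
E
```

```text
t 0.82 pos [ 0.4085 -0.365   0.2076] az 74.15 tilt [-0. -0. -1.] w 0.601 F [ 0.1 -1.1 -0.3]
shift [0.174  0.0634 0.0376] turn z -39.85
[[ 0.001 -0.944 -0.329  0.085]
 [ 1.     0.     0.002 -0.001]
 [-0.001 -0.329  0.944 -0.166]
 [ 0.     0.     0.     1.   ]]
```

Emit:
{"api": "play_rows", "payload": {
  "steps": [
    [0.4,[0.044,0.016,0.008],[0,0,-10]],
    [0.4,[0.087,0.032,0.016],[0,0,-20]],
    [0.4,[0.131,0.047,0.025],[0,0,-30]],
    [0.4,[0.174,0.063,0.03],[0,0,-40]],
    [0.4,[0.174,0.063,0.03],[0,0,-40]]
  ]
}}

```text
t: 1.5
eef_pos: [0.5182, -0.2137, 0.1771]
tcp_rot: [0.543, 0.84, 0.001, -0.0]
wrist_force: [0.2, -0.3, 0.2]
gripper_width: 0.601
grip_force: 0.0
```

```bash
cat >> h.py <<'E'
def wray(o,c,uv):
    T=np.eye(4); T[:3,:3]=R.from_quat(o["tcp_rot"]).as_matrix(); T[:3,3]=o["eef_pos"]; T=T@c["T_tool_cam"]
    return T[:3,3],T[:3,:3]@np.array([(uv[0]-c["cx"])/c["fx"],(uv[1]-c["cy"])/c["fy"],1])
E
python3 - <<'E'
from h import *
go((.517,-.215,.17),114)
o=bot.get_obs(); c=camera("wrist"); cv2.imwrite("pics/w1.png",c["img"])
for k in("blue","orange"):
    for s,p in blobs(c["img"],k,60): print(k,s,p,plane(*wray(o,c,p),.05).round(4))
E
```

```text
t 1.5 pos [ 0.5182 -0.2137  0.1771] az 114.22 tilt [ 0.     0.002 -1.   ] w 0.601 F [ 0.2 -0.3  0.2]
shift [-0.0007 -0.0017  0.0071] turn z 0.22
blue [260, 176, 20, 30, 533] [269.4, 190.3] [ 0.516  -0.2136  0.05  ]
blue [141, 388, 16, 23, 99] [150.3, 396.2] [ 0.4923 -0.4892  0.05  ]
orange [353, 139, 26, 31, 718] [365.5, 153.8] [ 0.5784 -0.1496  0.05  ]
```

View pics/w1.png

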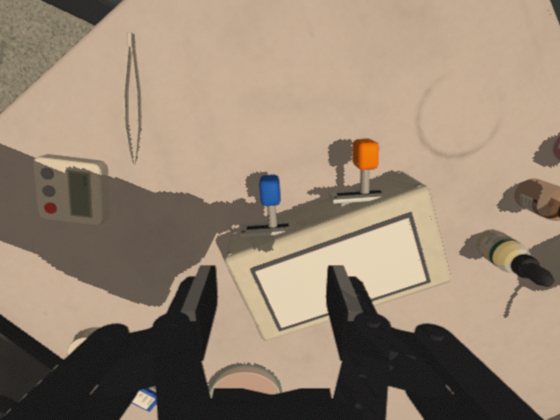

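Knobs at (269,190) and (366,154); the rods run almost straight down the image to (274,226) and (365,193), so they really do sit at an angle to the lamp's front. I'll compute the rod azimuth from these.

Run:
```python
from h import *
o=bot.get_obs(); c=camera("wrist"); g=cv2.cvtColor(c["img"],cv2.COLOR_BGR2GRAY).astype(float)
for k,x0,x1,ys in(("blue",264,284,range(208,223,2)),("orange",355,376,range(172,189,2))):
    P=[]
    for y in ys:
        r=g[y,x0:x1]; w=np.abs(r-np.median(np.r_[g[y,x0-6:x0],g[y,x1:x1+6]])); w[w<12]=0
        print(y,r.astype(int).tolist())
        hsv=None
    
h=c["img"]; cv2.imwrite("pics/w2.png",cv2.resize(h[130:245,225:395],None,fx=4.5,fy=4.5,interpolation=2))
```

```text
208 [94, 123, 166, 175, 164, 132, 116, 128, 146, 157, 162, 157, 149, 143, 155, 172, 178, 176, 175, 176]
210 [89, 106, 145, 169, 170, 145, 118, 126, 145, 155, 161, 157, 151, 143, 147, 162, 160, 141, 143, 124]
212 [94, 125, 169, 177, 172, 148, 115, 124, 141, 154, 160, 159, 152, 137, 113, 99, 102, 93, 89, 89]
214 [89, 97, 110, 112, 108, 94, 97, 121, 138, 153, 160, 160, 155, 139, 112, 91, 87, 86, 86, 85]
216 [89, 89, 88, 89, 88, 88, 95, 117, 136, 150, 159, 162, 155, 146, 126, 95, 85, 86, 86, 85]
218 [91, 89, 88, 88, 87, 85, 89, 110, 133, 148, 159, 161, 155, 148, 127, 93, 83, 85, 85, 85]
220 [88, 88, 87, 86, 85, 84, 88, 108, 128, 146, 156, 161, 156, 148, 128, 97, 85, 87, 91, 91]
222 [82, 89, 88, 84, 80, 76, 84, 105, 129, 144, 155, 159, 158, 150, 129, 86, 56, 50, 50, 52]
172 [179, 179, 179, 180, 181, 180, 173, 143, 103, 107, 125, 141, 156, 165, 160, 156, 157, 176, 180, 179, 181]
174 [180, 179, 182, 180, 182, 181, 173, 143, 102, 106, 125, 141, 155, 163, 161, 159, 167, 179, 181, 179, 176]
176 [179, 180, 179, 179, 178, 179, 170, 142, 102, 107, 127, 142, 155, 163, 160, 155, 154, 150, 126, 115, 108]
178 [179, 180, 180, 179, 180, 179, 166, 130, 97, 109, 126, 142, 155, 163, 160, 148, 125, 97, 89, 90, 88]
180 [180, 180, 179, 177, 169, 166, 148, 105, 88, 111, 128, 143, 156, 163, 159, 148, 124, 99, 89, 89, 89]
182 [152, 126, 113, 108, 93, 87, 86, 81, 90, 110, 127, 143, 155, 163, 160, 147, 124, 95, 89, 90, 90]
184 [90, 90, 91, 90, 91, 88, 86, 80, 91, 110, 129, 143, 156, 163, 158, 147, 124, 98, 91, 90, 89]
186 [88, 88, 88, 85, 86, 86, 82, 80, 90, 111, 130, 143, 155, 162, 160, 146, 121, 95, 89, 90, 91]
188 [89, 85, 81, 79, 79, 77, 78, 76, 91, 113, 130, 143, 157, 163, 159, 148, 117, 74, 59, 57, 56]
```

View pics/w2.png

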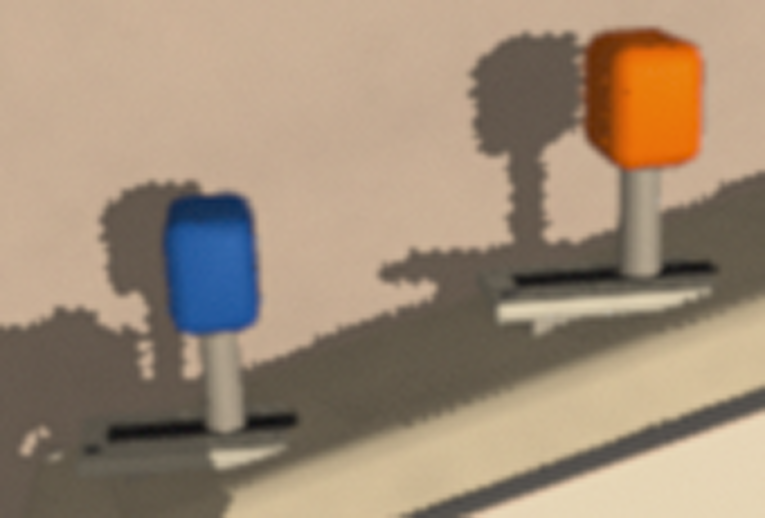

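The rods tilt about +0.06 beyond their perspective convergence, so the pull azimuth is ≈ 114.2+3.5 ≈ 118°. I'll align to that and descend.

```bash
python3 -c "
from h import *
go((.516,-.2125,.027),117.7)"
```

```text
t 1.6 pos [ 0.5166 -0.2171  0.1773] az 113.78 tilt [-0.001  0.    -1.   ] w 0.601 F [-0.1 -2.3  0.2]
shift [0.0044 0.0013 0.1503] turn z -3.92
```

Emit:
{"api": "play_rows", "payload": {
  "steps": [
    [0.5,[0.004,0.001,0.025],[0,0,-4]],
    [0.5,[0.004,0.001,0.05],[0,0,-4]],
    [0.5,[0.004,0.001,0.06],[0,0,-4]],
    [0.5,[0.004,0.001,0.06],[0,0,-4]],
    [0.5,[0.004,0.001,0.06],[0,0,-4]]
  ]
}}

```text
t: 2.22
eef_pos: [0.5165, -0.2133, 0.1185]
tcp_rot: [0.517, 0.856, 0.0, 0.001]
wrist_force: [-0.7, -0.5, 0.8]
gripper_width: 0.501
grip_force: 0.0
```

Run:
```python
from h import *
o=bot.get_obs(); c=camera("wrist")
for s,p in blobs(c["img"],"blue",150):
    print(s,p,[plane(*wray(o,c,p),z).round(4) for z in (.045,.055)])
go((.516,-.2125,.027),117.7)
cv2.imwrite("pics/w3.png",c["img"][:,100:460])
```

```text
[259, 194, 24, 38, 821] [270.8, 212.9] [array([ 0.5165, -0.2148,  0.045 ]), array([ 0.5148, -0.2116,  0.055 ])]
t 2.27 pos [ 0.5165 -0.2132  0.1185] az 117.79 tilt [ 0.001 -0.001 -1.   ] w 0.501 F [ 0.9 -0.4  0.4]
shift [ 0.001  -0.0001  0.0915] turn z 0.09
```

View pics/w3.png

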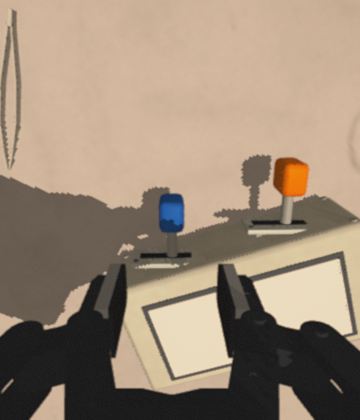

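The rod is now vertical in view, and the blue knob (171,213) is centred between the fingers (about 172). Descend, then close.

Emit:
{"api": "play_rows", "payload": {
  "steps": [
    [0.5,[0.001,0,0.025],[0,0,0]],
    [0.5,[0.001,0,0.05],[0,0,0]],
    [0.5,[0.001,0,0.075],[0,0,0]],
    [0.5,[0.001,0,0.091],[0,0,0]],
    [0.5,[0.001,0,0.091],[0,0,0]]
  ]
}}

```text
t: 2.9
eef_pos: [0.5153, -0.2118, 0.0262]
tcp_rot: [0.516, 0.856, -0.0, -0.001]
wrist_force: [0.6, 0.2, -0.3]
gripper_width: 0.499
grip_force: 0.0
```

Emit:
{"api": "play_rows", "payload": {
  "steps": [
    [1,[0,0,0],[0,0,0]],
    [1,[0,0,0],[0,0,0]],
    [1,[0,0,0],[0,0,0]],
    [1,[0,0,0],[0,0,0]],
    [1,[0,0,0],[0,0,0]]
  ]
}}

```text
t: 3.52
eef_pos: [0.5159, -0.2123, 0.0277]
tcp_rot: [0.516, 0.856, -0.0, 0.001]
wrist_force: [-3.2, 0.2, 7.6]
gripper_width: 0.186
grip_force: 58.5
```

Emit:
{"api": "play_rows", "payload": {
  "steps": [
    [1,[0.005,0,0],[0,0,0]],
    [1,[0.01,0,0],[0,0,0]],
    [1,[0.015,0,0],[0,0,0]],
    [1,[0.02,0,0],[0,0,0]],
    [1,[0.02,0,0],[0,0,0]]
  ]
}}

```text
t: 4.15
eef_pos: [0.5066, -0.1951, 0.0277]
tcp_rot: [0.517, 0.856, -0.0, 0.001]
wrist_force: [-1.8, -5.6, 8.2]
gripper_width: 0.187
grip_force: 58.9
```

Run:
```python
from h import *
go((0,0,0),117.7); o=bot.get_obs()
print("F tool",R.from_quat(o["tcp_rot"]).inv().apply(o["wrist_force"]).round(1), np.round(o["ft_torque"],2), o["grip_force"])
c=camera("top")
for s,p in blobs(c["img"],"orange",100)+blobs(c["img"],"blue",20): print(s,p,plane(*ray(c,p),.045).round(4))
```

```text
t 4.15 pos [ 0.5066 -0.1951  0.0277] az 117.8 tilt [ 0.001 -0.002 -1.   ] w 0.187 F [-1.8 -5.6  8.2]
shift [ 0.409  -0.3571  0.0267] turn z 0.1
F tool [-4.1 -4.2 -8.2] [-1.19  0.36  0.13] 58.94997775554657
[512, 80, 32, 26, 125] [526.1, 92.4] [ 0.8113 -0.6146  0.045 ]
[361, 0, 55, 33, 573] [393.8, 7.7] [ 0.9602 -0.3789  0.045 ]
[469, 265, 19, 21, 113] [476.1, 275.2] [ 0.4876 -0.5221  0.045 ]
```

Spring force is 4 N along the pull with little lateral change, so the direction is right. Continue to the stop.

Emit:
{"api": "play_rows", "payload": {
  "steps": [
    [1,[0.006,0,0],[0,0,0]],
    [1,[0.012,0,0],[0,0,0]],
    [1,[0.018,0,0],[0,0,0]],
    [1,[0.023,0,0],[0,0,0]],
    [1,[0.025,0,0],[0,0,0]]
  ]
}}

```text
t: 4.82
eef_pos: [0.4945, -0.1726, 0.0277]
tcp_rot: [0.516, 0.856, -0.0, 0.0]
wrist_force: [-3.0, -9.9, 10.2]
gripper_width: 0.186
grip_force: 59.3
```

Emit:
{"api": "play_rows", "payload": {
  "steps": [
    [1,[0.001,0,0],[0,0,0]],
    [1,[0.001,0,0],[0,0,0]]
  ]
}}

```text
t: 5.08
eef_pos: [0.4945, -0.1726, 0.0277]
tcp_rot: [0.517, 0.856, -0.001, 0.001]
wrist_force: [-2.3, -8.1, 9.1]
gripper_width: 0.19
grip_force: 59.2
```

Run:
```python
from h import *
go((0.515,-.211,0.026),117.7); o=bot.get_obs()
print("F tool",R.from_quat(o["tcp_rot"]).inv().apply(o["wrist_force"]).round(1), o["grip_force"])
```

```text
t 5.08 pos [ 0.4945 -0.1726  0.0277] az 117.77 tilt [ 0.001 -0.002 -1.   ] w 0.19 F [-2.3 -8.1  9.1]
shift [-0.0435  0.0003  0.0018] turn z 0.07
F tool [-6.1 -5.9 -9.1] 59.159494042396545
```

The slide travelled 45 mm and is against its stop. Release and lift.

Emit:
{"api": "play_rows", "payload": {
  "steps": [
    [0.5,[0,0,0],[0,0,0]],
    [0.5,[0,0,0],[0,0,0]],
    [0.5,[0,0,0],[0,0,0]],
    [0.5,[0,0,0],[0,0,0]],
    [0.5,[0,0,-0.01],[0,0,0]]
  ]
}}

```text
t: 5.7
eef_pos: [0.4937, -0.171, 0.0365]
tcp_rot: [0.516, 0.856, -0.0, -0.001]
wrist_force: [-0.7, 0.5, -0.6]
gripper_width: 0.5
grip_force: 0.0
```

Emit:
{"api": "play_rows", "payload": {
  "steps": [
    [0.5,[0,0,-0.03],[0,0,0]],
    [0.5,[0,0,-0.07],[0,0,0]],
    [0.5,[0,0,-0.11],[0,0,0]],
    [0.5,[0,0,-0.14],[0,0,0]],
    [0.5,[0,0,-0.14],[0,0,0]]
  ]
}}

```text
t: 6.32
eef_pos: [0.4952, -0.1716, 0.1792]
tcp_rot: [0.516, 0.856, 0.0, 0.002]
wrist_force: [0.1, -0.9, -0.6]
gripper_width: 0.498
grip_force: 0.0
```

Run:
```python
from h import *
go((0,0,0),117.7)
o=bot.get_obs(); c=camera("wrist"); cv2.imwrite("pics/w4.png",c["img"])
for k in("blue","orange"):
    for s,p in blobs(c["img"],k,150): print(k,s,p,plane(*wray(o,c,p),.05).round(4))
```

```text
t 6.33 pos [ 0.4952 -0.1716  0.1792] az 117.82 tilt [ 0.004 -0.002 -1.   ] w 0.498 F [ 0.1 -0.9 -0.6]
shift [ 0.3834 -0.3583  0.1771] turn z 0.12
blue [260, 177, 19, 30, 530] [269.2, 191.8] [ 0.4943 -0.174   0.05  ]
blue [255, 239, 32, 32, 995] [270.3, 254.5] [ 0.5246 -0.2293  0.05  ]
orange [351, 195, 24, 31, 652] [362.4, 209.6] [ 0.5782 -0.149   0.05  ]
```

View pics/w4.png

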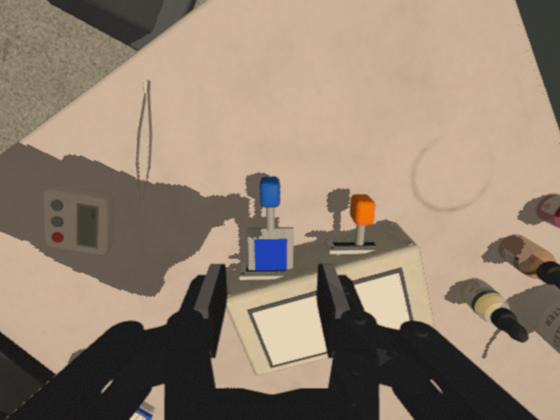

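The blue slide is out 45 mm: its knob is at (269,192) and the filter shows at (270,254). The orange knob (362,210) hasn't moved, and the gripper is clear.

```bash
python3 -c "
from cell import bot
print(bot.hand_in())"
```

```text
the job is handed in; nothing more can be done
None
```

The blue slide is pulled out about 45 mm to its stop and stayed there after I let go, the orange slide is still home, the gripper is clear of everything, and the job is handed in (no verdict was returned).

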